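Post a spent battery through the spring flap of the collection box

TASK

Get rid of the spent battery on the loading shelf: with one finger push the collection box's spring flap open and keep it open, and with the other finger slide the battery along the shelf through the gateway until it drops into the box, then draw the fingers out so that the flap swings shut. Open the flap before the battery gets to it and keep holding it until the battery has dropped; do not shove the flap with the battery, never lift the battery, and leave the other things where they are.

Things in the scene. Friction and masses are not known exactly. Their poses are not given: they have to be found in the camera images.
- box: fixed grey metal collection box, open on top. Origin on the table under the middle of the sill; x points level through the gateway into the box, y left, z up. Loading shelf: aluminium top at z = 110 mm, x -196 to 0, y -178 to +83. An 8 mm high rail at y -78 parts the lane (left, leads to the gateway) from a ledge for odds and ends (right).
- sill (a point): middle of the sill, where the shelf (z 110 mm) ends and the gateway begins; axes as the box. Gateway clear from y -69 to +69 between posts that rise 57 mm above the shelf, nothing overhead. Behind the sill the floor drops at once 90 mm: bay 140 mm deep (x), 142 mm wide, side walls 45 mm and rear wall 20 mm above shelf level, open above.
- flap (a joint): opening angle of the spring flap, rad: 0 shut across the gateway, grows as it swings into the box, away from the lane, stop at 1.5. Plain dark steel plate, 132 mm long, 4 mm thick, 45 mm high, from 6 to 51 mm above the shelf. Spring 0.08 N m when shut, 0.15 N m wide open; it shuts by itself when let go.
- flap_hinge (a point): point on the flap's upright hinge axis, at the left post (box frame x 6, y +66 mm), 28 mm above the shelf; fixed to the box
- flap_edge (a point): middle of the flap's free edge, 132 mm from the hinge axis; at the right post when shut, swings into the box and to the left
- battery_mid (a point): centre of the spent battery: black plastic block with a grey band and two small brass studs on top, 44 mm along its x, 56 mm along its y, 34 mm tall (38 with studs), about 0.2 kg, standing loose in the lane in front of the gateway, its x within 0.15 rad of the box's x. The point lies 17 mm above its underside
- tin: open steel tin, 52 mm across, 45 mm tall, standing on the right-hand part of the loading shelf; bystander. Origin at its foot
- socket: steel socket, 28 mm across, 36 mm tall, standing on the right-hand part of the loading shelf; bystander. Origin at its foot
- tape: roll of tape, 100 mm across, 45 mm tall, on the table; bystander. Origin at its foot
- oil: white plastic bottle with black cap, 60 mm across, 150 mm tall, on the table; bystander. Origin at its foot
- driver: screwdriver lying on the table; bystander
- spanner: steel wrench lying on the table; bystander
- mug: white mug, 76 mm across, 90 mm tall, on the table; bystander. Origin at its foot
Things that resemble listed ones, but are neither listed nor needed, are in the scene too. Leave any turquoise look-alike of the part that bears battery_mid alone.

How it is judged:
On the way, in this order (a step that is already met when the one before it is completed fails the run):
1. a finger holds the flap open while the battery is still on the shelf in front of the gateway (value of joint flap above 0.25 rad and contact force between the fingers and flap above 0.1 N and x of battery_mid in the frame of box below -0.02 m), for 0.1 s.
2. with the flap held open by a finger, a finger pushes the battery into the gateway (value of joint flap above 0.4 rad and contact force between the fingers and flap above 0.1 N and x of battery_mid in the frame of box above -0.014 m and contact force between the fingers and battery above 0.1 N).
3. the battery drops into the box while a finger still holds the flap open (value of joint flap above 0.4 rad and contact force between the fingers and flap above 0.1 N and x of battery_mid in the frame of box above 0 m and z of battery_mid in the frame of box below 0.09 m), for 0.1 s.
At the end, for the whole second after the job is handed in: The battery rests in the bay of the box, its centre at least 20 mm below shelf level, and the flap has swung shut (under 0.08 rad) (x of battery_mid in the frame of box between 0 and 0.14 m and y of battery_mid in the frame of box between -0.071 and 0.071 m and z of battery_mid in the frame of box between 0.02 and 0.09 m and value of joint flap below 0.08 rad and linear speed of battery below 0.02 m/s); the robot touches nothing.
It fails at once if the battery is lifted (its centre more than 15 mm above where it is when standing on the shelf) (z of battery_mid in the frame of box above 0.142 m).
It fails at once if the battery shoves the flap (more than 1 N) (contact force between battery and flap above 1 N).
It fails at once if another thing is displaced by more than 25 mm (distance of any of tin, socket, tape, oil, driver, spanner, mug from where it was at the start of the episode above 0.025 m).
It also fails if it takes over 32 s, if anything falls off the work surface, if the arm or the gripper's body presses on something with over 40 N, if the wrist force passes 120 N, or if a joint passes its speed limit or range.

ROBOT

A 6-joint arm with a two-finger parallel gripper is mounted at the origin on the work surface. World frame = base frame: x ahead of the robot, y to its left, z up, the work surface at z = 0. Lengths are in m, angles in rad, forces in N, time in s.
With the tool pointing down it reaches from about 0.25 to 0.85 m from the base axis. Payload 12.5 kg.
Tool frame: the origin (TCP) lies at the very end of the fingers, on their centre line; the grasp point (between the pads) lies 19 mm behind it (grip_point_offset is the distance from the TCP to the grasp point, in m); z points along the fingers, y is the direction in which the jaws open and shut (so a half turn about z gives the same grasp; the last joint's range is limited). The gripper opens to 93 mm and grips with 3 to 60 N. Pads are 15 mm wide; open, the fingers measure 128 mm over their backs; the gripper's body (75 mm by 188 mm) begins 65 mm behind the grasp point.
Start: joints at [1.151, 0.351, 1.652, -0, 1.139, -0.085], TCP at [0.181, 0.519, 0.192] pointing down, gripper open.
Joint ranges: [-2.75, 2.75], [-0.79, 2.1], [0.01, 2.65], [-1.57, 4.71], [0.07, 3.14], [-2.87, 2.87]. Speed limits (rad/s): [2.22, 2.22, 2.79, 3.14, 3.14, 3.14].

INTERFACE

Orientations are given as [roll, pitch, yaw] about the fixed x, y, z axes, in that order (R = Rz(yaw) Ry(pitch) Rx(roll)).
In Python, from plant import * gives the robot as it stands.
- The arm moves only by the tool play_rows, never from a script. Its argument "deltas" is a list of rows, each an object with "travel": the shift along the tool's x, y, z in units of 30 mm (1.0 is 30 mm), a list of three; "delta_rot": the turn, a rotation vector about the tool's x, y, z in degrees, a list of three; "fingers": the opening, from 0 (shut) to 1 (fully open). In form: [{"travel": [tx, ty, tz], "delta_rot": [wx, wy, wz], "fingers": fingers}, ...]. A call has 1 to 5 rows; each row is the pose to reach, as a shift and turn from the pose commanded when the call began, along the tool's axes at that moment; what a row does not reach only later rows make up. A row lasts 1/12 s, in which the tool goes at most 41.7 mm and 7.16 degrees, less where a joint would pass 70% of its speed; a pose out of reach is approached as far as the arm can. A call with a gripper value outside its range is refused whole. The fingers move at their own pace and stop on an object; the grip force is fixed at half the most. Time passes only in rows, so rows that repeat a pose let the fingers close. It gives the time, the measured TCP pose, the force and the opening at its end, in the units of the state.
- sense(): the state, without advancing time (a new reading comes with each control period).
- snapshot(name): name is "side" or "top" or "wrist"; returns a dict with "pixels" (480x640x3 uint8, red, green, blue), "range_z" (480x640 float32, m along the optical axis (not along the pixel's ray), 0 where there is no reading), "mtx" (3x3 intrinsics, pixels), "extrinsics" (4x4, takes a point from camera to world coordinates). Camera axes: x right, y down, z forward; pixel columns grow to the right and rows downward; lengths in m; the calibration is good to about 2 mm. A picture is of the moment at which its call begins.
- job_done(): hands the job in, once; it reports no verdict.
The state is a dict: "clock": time; "joint_positions": joint angles; "joint_velocities": joint speeds; "joint_torque": joint torques, N m; "position": TCP position; "tcp_rot": TCP orientation; "contact_force": force on the tool from outside, world axes, zero at the start; "torque": the same for the moment, N m; "gripper_width": finger opening in m.
Only numpy, scipy, OpenCV 4.12 (cv2) and the standard library are available. Lean on these libraries where they do the work, as an engineer would, in place of code of your own. Each camera call takes 0.05 s, during which the arm holds its last target.

## Working session

There is one attempt and no reset: what is moved stays moved. The work goes in short steps, Python scripts to look and compute and a tool call to move; the robot and the scene stay as the last step left them, time stands still between calls to the robot, and variables do not carry over. Pictures are saved under pics/ and viewed, and the job is handed in when it is done.

Besides the shell and the picture viewer there is one more tool, called after "Call:" as a command line: name --argument value ..., lists and objects as JSON in quotes. play_rows: Moves the arm, as the interface text tells. Its arguments: {"type":"object","properties":{"deltas":{"type":"array"}},"required":["deltas"]}

```bash
ls; mkdir -p pics; python3 - <<'E'
from plant import *
import cv2
print(sense())
for n in ("side","top","wrist"):
    s=snapshot(n); cv2.imwrite(f"pics/{n}0.png",s["pixels"][:,:,::-1]); print(n,s["mtx"].round(1).tolist(),s["extrinsics"].round(3).tolist())
E
```

```text
pics
{'clock': 0.0, 'joint_positions': array([ 1.15141163e+00,  3.51200577e-01,  1.65243362e+00, -4.17545368e-05,
        1.13908213e+00, -8.45925829e-02]), 'joint_velocities': array([ 1.79232717e-03, -3.89750016e-04, -5.48532890e-04,  3.52184485e-04,
        2.63984082e-04,  7.08825826e-05]), 'joint_torque': array([ 2.25204699e-04, -4.97327113e+01, -2.85247600e+01,  6.98399660e-02,
        2.58023600e-02, -8.93808215e-05]), 'position': array([0.18054471, 0.51912536, 0.19101735]), 'tcp_rot': array([-3.14046979e+00, -5.71731965e-05,  2.80681800e+00]), 'contact_force': array([ 0.2692576 ,  0.06338733, -0.0292737 ]), 'torque': array([-0.0058088 , -0.04709218, -0.02658355]), 'gripper_width': 0.09306133849547071}
side [[454.8, 0.0, 313.8], [0.0, 454.8, 234.2], [0.0, 0.0, 1.0]] [[0.979, -0.139, 0.15, 0.339], [-0.204, -0.652, 0.73, -0.724], [-0.003, -0.745, -0.667, 0.789], [0.0, 0.0, 0.0, 1.0]]
top [[449.6, 0.0, 314.8], [0.0, 449.6, 241.3], [0.0, 0.0, 1.0]] [[0.005, -0.999, 0.047, 0.446], [-1.0, -0.004, 0.003, 0.031], [-0.003, -0.047, -0.999, 1.199], [0.0, 0.0, 0.0, 1.0]]
wrist [[382.1, 0.0, 322.3], [0.0, 382.1, 233.7], [0.0, 0.0, 1.0]] [[0.328, 0.909, 0.258, 0.11], [0.945, -0.315, -0.09, 0.544], [-0.001, 0.273, -0.962, 0.384], [0.0, 0.0, 0.0, 1.0]]
```

View pics/side0.png

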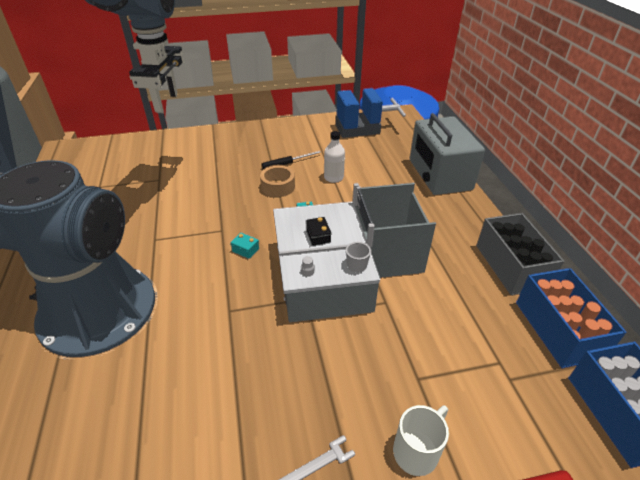

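View pics/top0.png

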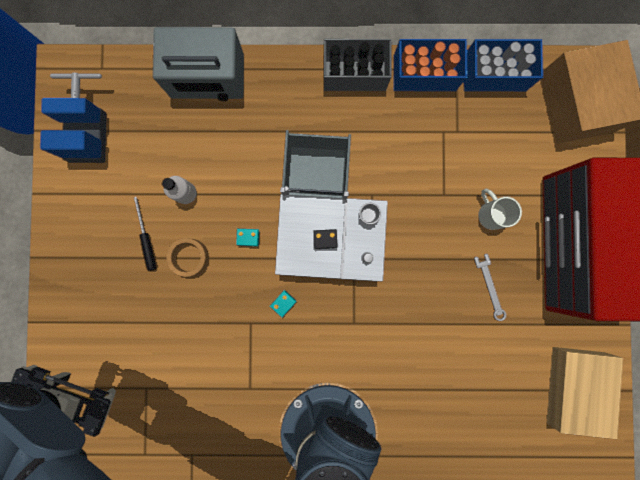

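View pics/wrist0.png

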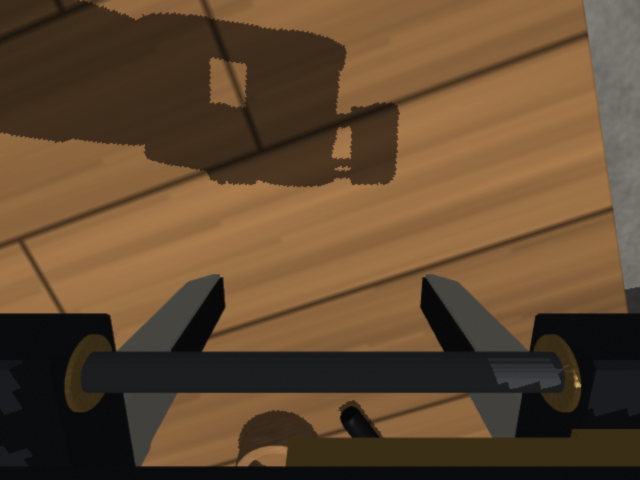

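The top view shows the shelf at about (277–387, 197–281), the battery at (325,239), the flap at about y=195, the bay above it, the tin at (369,215) and the socket at (368,258). Turquoise look-alikes are off the shelf. Next I measure them.

```bash
cat > h.py <<'E'
from plant import *
import cv2, numpy as np
def cloud(s):
    d=s["range_z"]; K=s["mtx"]; v,u=np.mgrid[:480,:640]
    P=np.stack([(u-K[0,2])/K[0,0]*d,(v-K[1,2])/K[1,1]*d,d],-1)
    E=s["extrinsics"]; W=P@E[:3,:3].T+E[:3,3]; W[d==0]=np.nan
    return W
def ray(s,u,v,z):
    K=s["mtx"];E=s["extrinsics"]
    r=E[:3,:3]@np.array([(u-K[0,2])/K[0,0],(v-K[1,2])/K[1,1],1]); o=E[:3,3]
    return o+r*(z-o[2])/r[2]
E
python3 - <<'E'
from h import *
s=snapshot("top"); W=cloud(s); np.save("topW.npy",W)
im=s["pixels"]; hsv=cv2.cvtColor(im,cv2.COLOR_RGB2HSV)
z=W[...,2]
sub=z[200:280,280:385]; print("shelf z pct",np.nanpercentile(sub,[5,25,50,75,95]))
m=((abs(z-0.11)<0.006)).astype(np.uint8); m[:180]=0;m[300:]=0;m[:,:260]=0;m[:,400:]=0
m=cv2.morphologyEx(m,cv2.MORPH_CLOSE,np.ones((5,5)))
c=max(cv2.findContours(m,0,2)[0],key=cv2.contourArea)
print("area",cv2.contourArea(c))
P=np.array([ray(s,p[0][0],p[0][1],0.11)[:2] for p in c],np.float32)
r=cv2.minAreaRect(P); print(r); print(cv2.boxPoints(r))
# battery
for n,sl,zr in (("bat",(slice(225,255),slice(308,345)),(0.13,0.16)),("tin",(slice(200,232),slice(352,386)),(0.135,0.17)),("socket",(slice(248,268),slice(358,378)),(0.13,0.16))):
    w=W[sl].reshape(-1,3); w=w[(w[:,2]>zr[0])&(w[:,2]<zr[1])]
    print(n,len(w),w.mean(0),w.min(0),w.max(0), cv2.minAreaRect(w[:,:2].astype(np.float32)))
# high things around box
m=(z>0.14)
s2=snapshot("side"); W2=cloud(s2); np.save("sideW.npy",W2)
big=cv2.resize(im[120:290,260:400],None,fx=4,fy=4,interpolation=cv2.INTER_CUBIC); cv2.imwrite("pics/tz.png",big[:,:,::-1])
big=cv2.resize(s2["pixels"][170:330,260:450],None,fx=4,fy=3.7,interpolation=cv2.INTER_CUBIC); cv2.imwrite("pics/sz.png",big[:,:,::-1])
E
```

```text
shelf z pct [0.10638483 0.10906533 0.11072119 0.1126036  0.14436495]
area 8467.0
((0.5101786851882935, -0.0047886669635772705), (0.26057907938957214, 0.2012607902288437), 86.54100799560547)
[[ 0.40187073 -0.1287694 ]
 [ 0.60276484 -0.1409123 ]
 [ 0.61848664  0.11919206]
 [ 0.41759253  0.13133496]]
bat 452 [0.50190802 0.01064014 0.14431469] [ 0.47995657 -0.01865233  0.13613064] [0.52550072 0.03813314 0.15284641] ((0.5020075440406799, 0.010484527796506882), (0.04447536543011665, 0.05639072135090828), 3.468104124069214)
tin 166 [ 0.56426735 -0.09627454  0.15129944] [ 0.53624431 -0.11828595  0.13514121] [ 0.58574433 -0.06886843  0.15986364] ((0.5611957907676697, -0.09289900213479996), (0.0478154681622982, 0.05035058408975601), 45.124305725097656)
socket 88 [ 0.45818831 -0.08893255  0.14277989] [ 0.44533508 -0.10224253  0.13002397] [ 0.46905481 -0.07825393  0.15027897] ((0.45725077390670776, -0.09021665155887604), (0.02377546951174736, 0.02382323145866394), 88.38968658447266)
```

View pics/tz.png

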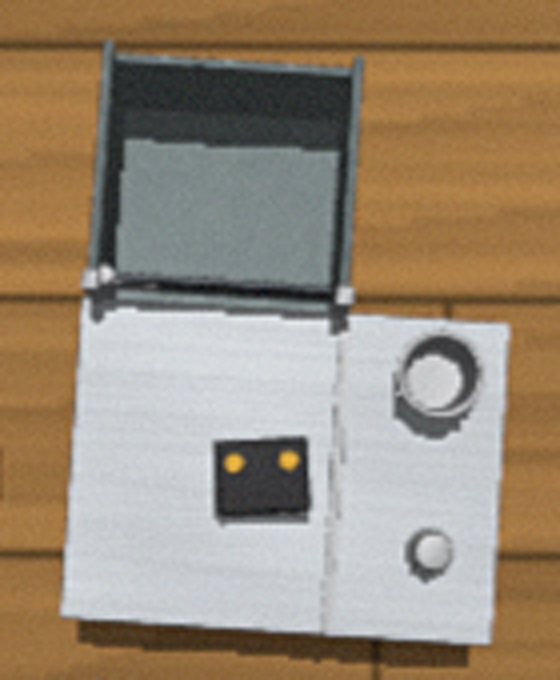

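View pics/sz.png

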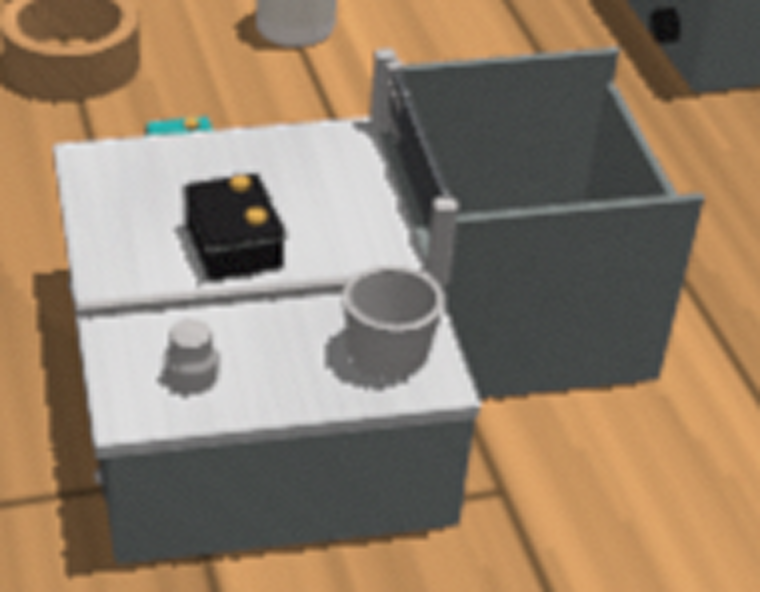

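```bash
python3 - <<'E'
from h import *
yaw=np.deg2rad(-3.46); ex=np.array([np.cos(yaw),np.sin(yaw)]); ey=np.array([-ex[1],ex[0]]); O=np.array([0.6109,0.0367])
tb=lambda p:np.array([(p[:2]-O)@ex,(p[:2]-O)@ey])*1000
for n in("top","side"):
    s=snapshot(n); W=cloud(s)
    im=s["pixels"]; hsv=cv2.cvtColor(im,cv2.COLOR_RGB2HSV)
    roi=np.zeros((480,640),np.uint8)
    if n=="top": roi[222:256,306:348]=1
    else: roi[212:248,300:336]=1
    # studs
    m=cv2.inRange(hsv,(10,120,110),(35,255,255))*roi
    k,l,st,c=cv2.connectedComponentsWithStats(m)
    pts=[ray(s,*c[i],0.148) for i in range(1,k) if st[i,4]>4]
    print(n,"studs",[(tb(p).round(1),p[:2].round(4)) for p in pts])
    # black blob
    dk=((im.max(-1)<75).astype(np.uint8)|(m>0))*roi
    cc=max(cv2.findContours(dk,0,2)[0],key=cv2.contourArea); print(" dark rect px",cv2.minAreaRect(cc),cv2.contourArea(cc))
    if n=="top":
        P=np.array([ray(s,p[0][0],p[0][1],0.144)[:2] for p in cc],np.float32); r=cv2.minAreaRect(P); print(" rect",r,tb(np.array(r[0])))
    # cloud in box frame
    X=np.stack([(W[...,:2]-O)@ex,(W[...,:2]-O)@ey,W[...,2]],-1)*1000
    f=lambda a,b,c,d,e,g:(lambda w:(len(w),w.mean(0).round(1),np.percentile(w,5,0).round(1),np.percentile(w,95,0).round(1)) if len(w) else 0)(X[(X[...,0]>a)&(X[...,0]<b)&(X[...,1]>c)&(X[...,1]<d)&(X[...,2]>e)&(X[...,2]<g)])
    print(" battop",f(-150,-70,-80,20,138,152))
    print(" flap",f(-15,25,-55,55,140,175)); print(" postL",f(-20,30,60,95,160,180)); print(" postR",f(-20,30,-95,-60,160,180))
    print(" shelf plane",f(-180,-10,-60,70,100,116)); print(" rear wall",f(125,170,-60,60,118,145))
    print(" sidewalls",f(30,120,60,100,145,170),f(30,120,-100,-60,145,170))
E
```

```text
top studs [(array([-100.1,  -16.8]), array([0.51  , 0.0259])), (array([-96.8, -48.6]), array([ 0.5113, -0.006 ]))]
 dark rect px ((325.0, 239.0), (18.0, 22.0), 90.0) 384.0
 rect ((0.5012602210044861, 0.009790852665901184), (0.04236504063010216, 0.051743049174547195), 0.25291508436203003) [-107.81591222  -33.47704319]
 battop (445, array([-107.1,  -32.5,  144.5]), array([-127. ,  -57.7,  140.9]), array([-87.5,  -7.7, 148.1]))
 flap (144, array([  2.1,  -0.2, 157.1]), array([  0.6, -49.7, 144.8]), array([  4.6,  48.7, 164.6]))
 postL (44, array([  0.8,  70.3, 164.8]), array([ -6.4,  62.1, 160.5]), array([  7.7,  78.1, 168.7]))
 postR (25, array([ -0.6, -71.7, 166.2]), array([ -6.6, -77.1, 161.9]), array([  5.1, -61.4, 169.7]))
 shelf plane (3291, array([-93.8,  10. , 110.3]), array([-172.5,  -52.2,  107. ]), array([-17.4,  64.3, 113.5]))
 rear wall (179, array([138.9,  -0.5, 128.5]), array([136.5, -52.5, 120.3]), array([142.2,  52.6, 133.5]))
 sidewalls (108, array([ 76. ,  73.6, 154.2]), array([ 35.9,  71. , 148.1]), array([115.5,  76.7, 158.1])) (107, array([ 75.7, -73.6, 154.7]), ar
[... 446 characters left out ...]
 1.535e+02]), array([ -2.4, -47.1, 141.5]), array([  1.3,  48.7, 161. ]))
 postL (34, array([ -2.7,  68.6, 163.3]), array([ -9.6,  61.1, 160.7]), array([  4.1,  76.2, 166.1]))
 postR (28, array([ -4. , -75.2, 164.8]), array([ -9.4, -79.3, 160.3]), array([  1. , -65.8, 167.5]))
 shelf plane (2168, array([-93.2,   5.3, 108.9]), array([-173.5,  -55.4,  106.8]), array([-17.1,  63.6, 111. ]))
 rear wall (126, array([135.6,   8.7, 126.3]), array([133.7, -35.7, 119.6]), array([139.1,  55.9, 130.4]))
 sidewalls (147, array([ 74.4,  71.8, 150.7]), array([ 34.6,  68.5, 146.2]), array([114.6,  75.6, 154.8])) (189, array([ 75.6, -75.9, 150.9]), array([ 34.6, -78.6, 145.7]), array([115.7, -71.8, 154.8]))
```

The top and side views agree to about 3 mm. The battery is at roughly world (0.5005, 0.009) with its top at 0.144, turned about +3.2° in world. The box is at about (0.608, 0.036), turned −3.5°.

I'll line the jaws up with the battery's own axis, one finger behind it and one ahead. Pushing along that axis also takes it towards the middle of the gateway.

```bash
cat >> h.py <<'E'
from scipy.spatial.transform import Rotation as Ro
def go(p,yaw):
    s=sense(); R=Ro.from_euler("xyz",s["tcp_rot"]); T=Ro.from_euler("xyz",[np.pi,0,yaw])
    print("t",s["clock"],"pos",s["position"].round(4),"rot",s["tcp_rot"].round(4))
    print("travel",(R.inv().apply(np.array(p)-s["position"])/0.03).round(3),"rot",np.rad2deg((R.inv()*T).as_rotvec()).round(2))
E
python3 - <<'E'
from h import *
go([0.181,0.519,0.31],2.8068); go([0.511,0.0096,0.31],1.6266)
E
```

```text
t 0.35 pos [0.1806 0.5194 0.1914] rot [-3.1413 -0.      2.8068]
travel [-0.015 -0.009 -3.953] rot [-0.02 -0.    0.  ]
t 0.35 pos [0.1806 0.5194 0.1914] rot [-3.1413 -0.      2.8068]
travel [-15.983 -12.433  -3.95 ] rot [-1.000e-02  1.000e-02  6.762e+01]
```

Call:
play_rows --deltas '[{"travel": [0, 0, -1.4], "delta_rot": [0, 0, 0], "fingers": 1}, {"travel": [0, 0, -2.8], "delta_rot": [0, 0, 0], "fingers": 1}, {"travel": [0, 0, -3.95], "delta_rot": [0, 0, 0], "fingers": 1}, {"travel": [-1, -0.8, -3.95], "delta_rot": [0, 0, 5], "fingers": 1}, {"travel": [-2, -1.6, -3.95], "delta_rot": [0, 0, 10], "fingers": 1}]'

```text
clock: 0.77
position: [0.2218, 0.4549, 0.3118]
tcp_rot: [3.138, 0.0, 2.631]
contact_force: [1.1, -0.9, -0.3]
gripper_width: 0.0926
```

```bash
python3 - <<'E'
from h import *
go([0.511,0.0096,0.31],1.6266)
E
```

```text
t 0.7667 pos [0.2218 0.4549 0.3118] rot [3.1378e+00 2.0000e-04 2.6312e+00]
travel [-15.662  -8.24    0.031] rot [ 0.21 -0.1  57.56]
```

Call:
play_rows --deltas '[{"travel": [-1.1, -0.6, 0], "delta_rot": [0, 0, 4], "fingers": 1}, {"travel": [-2.2, -1.2, 0], "delta_rot": [0, 0, 8], "fingers": 1}, {"travel": [-3.3, -1.8, 0], "delta_rot": [0, 0, 12], "fingers": 1}, {"travel": [-4.4, -2.4, 0], "delta_rot": [0, 0, 16], "fingers": 1}, {"travel": [-5.5, -3.0, 0], "delta_rot": [0, 0, 20], "fingers": 1}]'

```text
clock: 1.18
position: [0.3223, 0.2937, 0.3102]
tcp_rot: [3.141, 0.0, 2.28]
contact_force: [0.1, -0.1, -0.0]
gripper_width: 0.0928
```

```bash
python3 - <<'E'
from h import *
go([0.511,0.0096,0.31],1.6266)
E
```

```text
t 1.1833 pos [0.3223 0.2937 0.3102] rot [3.1411e+00 1.0000e-04 2.2800e+00]
travel [-1.1285e+01 -1.3940e+00  7.0000e-03] rot [ 3.000e-02 -1.000e-02  3.744e+01]
```

Call:
play_rows --deltas '[{"travel": [-1.2, -0.15, 0], "delta_rot": [0, 0, 4], "fingers": 1}, {"travel": [-2.4, -0.3, 0], "delta_rot": [0, 0, 8], "fingers": 1}, {"travel": [-3.6, -0.45, 0], "delta_rot": [0, 0, 12], "fingers": 1}, {"travel": [-4.8, -0.6, 0], "delta_rot": [0, 0, 16], "fingers": 1}, {"travel": [-6.0, -0.75, 0], "delta_rot": [0, 0, 20], "fingers": 1}]'

```text
clock: 1.6
position: [0.423, 0.1427, 0.3102]
tcp_rot: [3.141, 0.0, 1.931]
contact_force: [0.4, 0.1, -0.6]
gripper_width: 0.0931
```

```bash
python3 - <<'E'
from h import *
go([0.511,0.0096,0.31],1.6266)
E
```

```text
t 1.6 pos [0.423  0.1427 0.3102] rot [3.1412 0.     1.9306]
travel [-5.186  1.183  0.008] rot [ 0.02 -0.   17.42]
```

Call:
play_rows --deltas '[{"travel": [-1.2, 0.3, 0], "delta_rot": [0, 0, 4], "fingers": 1}, {"travel": [-2.4, 0.6, 0], "delta_rot": [0, 0, 8], "fingers": 1}, {"travel": [-3.6, 0.9, 0], "delta_rot": [0, 0, 12], "fingers": 1}, {"travel": [-4.8, 1.1, 0], "delta_rot": [0, 0, 16], "fingers": 1}, {"travel": [-5.19, 1.18, 0], "delta_rot": [0, 0, 17.42], "fingers": 1}]'

```text
clock: 2.02
position: [0.5123, 0.0079, 0.3096]
tcp_rot: [-3.141, 0.001, 1.624]
contact_force: [0.7, -0.6, 0.4]
gripper_width: 0.093
```

```bash
python3 - <<'E'
from h import *
go([0.511,0.0096,0.20],1.6266)
s=snapshot("wrist"); cv2.imwrite("pics/w1.png",s["pixels"][:,:,::-1])
W=cloud(s); z=W[...,2]
im=s["pixels"]; hsv=cv2.cvtColor(im,cv2.COLOR_RGB2HSV)
m=cv2.inRange(hsv,(10,120,110),(35,255,255)); m[(abs(z-0.146)>0.012)]=0
k,l,st,c=cv2.connectedComponentsWithStats(m)
for i in range(1,k):
    if st[i,4]>15: print(c[i].round(),st[i,4],ray(s,*c[i],0.148).round(4))
w=W[(abs(z-0.144)<0.004)&(im.max(-1)<80)]; w=w[(abs(w[:,0]-.5)<.06)&(abs(w[:,1]-.01)<.06)]
print(len(w)); 
if len(w): print(w.mean(0),cv2.minAreaRect(w[:,:2].astype(np.float32)))
E
```

```text
t 2.0167 pos [0.5123 0.0079 0.3096] rot [-3.1414e+00  8.0000e-04  1.6237e+00]
travel [ 0.061 -0.041  3.655] rot [-0.01  0.05 -0.17]
2550
[0.50208904 0.0118458  0.14378365] ((0.5021308064460754, 0.010734396055340767), (0.043691813945770264, 0.05612092837691307), 3.0110177993774414)
```

View pics/w1.png

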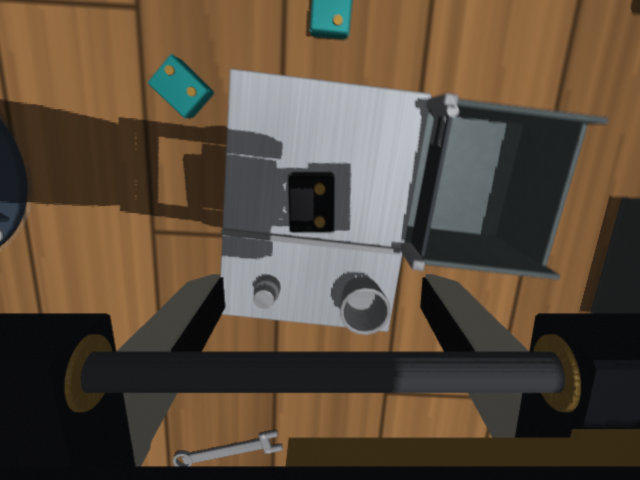

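The wrist view shows the battery at (311,202) between the look-alikes (upper left) and the flap at (428,190). Its centre comes out at (0.502, 0.0107), top at 0.144, yaw 3.0°, which agrees with the first measurement. Now I descend around it.

```bash
python3 - <<'E'
from h import *
go([0.5126,0.0113,0.16],1.6249);go([0.5126,0.0113,0.119],1.6249)
E
```

```text
t 2.0667 pos [0.5123 0.0082 0.3095] rot [-3.1412e+00  6.0000e-04  1.6236e+00]
travel [0.107 0.017 4.983] rot [-0.03  0.04 -0.08]
t 2.0667 pos [0.5123 0.0082 0.3095] rot [-3.1412e+00  6.0000e-04  1.6236e+00]
travel [0.108 0.017 6.35 ] rot [-0.03  0.04 -0.08]
```

Call:
play_rows --deltas '[{"travel": [0.1, 0.02, 1.2], "delta_rot": [0, 0, 0], "fingers": 1}, {"travel": [0.1, 0.02, 2.4], "delta_rot": [0, 0, 0], "fingers": 1}, {"travel": [0.1, 0.02, 3.6], "delta_rot": [0, 0, 0], "fingers": 1}, {"travel": [0.1, 0.02, 4.4], "delta_rot": [0, 0, 0], "fingers": 1}, {"travel": [0.1, 0.02, 4.6], "delta_rot": [0, 0, 0], "fingers": 1}]'

```text
clock: 2.48
position: [0.5087, 0.0156, 0.1685]
tcp_rot: [-3.136, -0.001, 1.632]
contact_force: [0.5, 0.5, -0.3]
gripper_width: 0.0925
```

```bash
python3 - <<'E'
from h import *
go([0.5126,0.0113,0.119],1.6249)
for n in("side","top"):
    s=snapshot(n); cv2.imwrite(f"pics/{n}2.png",cv2.resize(s["pixels"][120:330,220:460],None,fx=3,fy=2.8)[:,:,::-1])
E
```

```text
t 2.4833 pos [0.5087 0.0156 0.1685] rot [-3.1356e+00 -9.0000e-04  1.6317e+00]
travel [-0.151  0.131  1.649] rot [-0.34 -0.05  0.39]
```

View pics/side2.png

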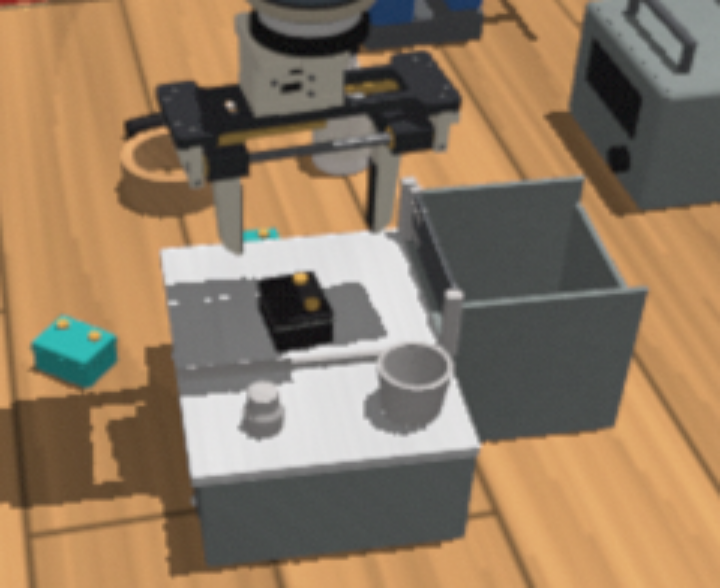

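View pics/top2.png

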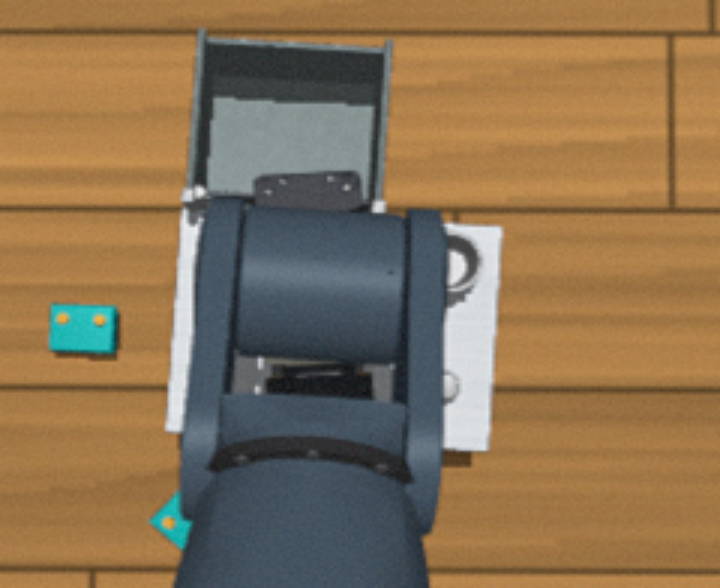

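Call:
play_rows --deltas '[{"travel": [0, 0, 0], "delta_rot": [0, 0, 0], "fingers": 1}, {"travel": [0, 0, 0], "delta_rot": [0, 0, 0], "fingers": 1}]'

```text
clock: 2.75
position: [0.5122, 0.0148, 0.1739]
tcp_rot: [3.139, 0.0, 1.631]
contact_force: [0.4, 0.2, -0.6]
gripper_width: 0.0928
```

```bash
python3 - <<'E'
from h import *
go([0.5126,0.0113,0.119],1.6249)
E
```

```text
t 2.75 pos [0.5122 0.0148 0.1739] rot [3.1386e+00 3.0000e-04 1.6306e+00]
travel [-0.116  0.002  1.831] rot [0.17 0.02 0.33]
```

Call:
play_rows --deltas '[{"travel": [-0.11, 0, 0.5], "delta_rot": [0, 0, 0.3], "fingers": 1}, {"travel": [-0.11, 0, 1.0], "delta_rot": [0, 0, 0.3], "fingers": 1}, {"travel": [-0.11, 0, 1.5], "delta_rot": [0, 0, 0.3], "fingers": 1}, {"travel": [-0.11, 0, 1.8], "delta_rot": [0, 0, 0.3], "fingers": 1}, {"travel": [-0.11, 0, 1.8], "delta_rot": [0, 0, 0.3], "fingers": 1}]'

```text
clock: 3.17
position: [0.5111, 0.0113, 0.1176]
tcp_rot: [-3.141, -0.0, 1.625]
contact_force: [0.8, 0.9, -0.6]
gripper_width: 0.093
```

```bash
python3 - <<'E'
from h import *
go([0.5126,0.0113,0.119],1.6249)
s=snapshot("side"); cv2.imwrite(f"pics/side3.png",cv2.resize(s["pixels"][120:330,220:460],None,fx=3,fy=2.8)[:,:,::-1])
go([0.5126,0.0113,0.119],1.6249)
E
```

```text
t 3.1667 pos [0.5111 0.0113 0.1176] rot [-3.1406e+00 -1.0000e-04  1.6250e+00]
travel [-0.003  0.049 -0.048] rot [-0.05 -0.01  0.01]
t 3.2167 pos [0.5116 0.0113 0.1184] rot [3.1415 0.     1.625 ]
travel [-0.     0.034 -0.019] rot [0. 0. 0.]
```

View pics/side3.png

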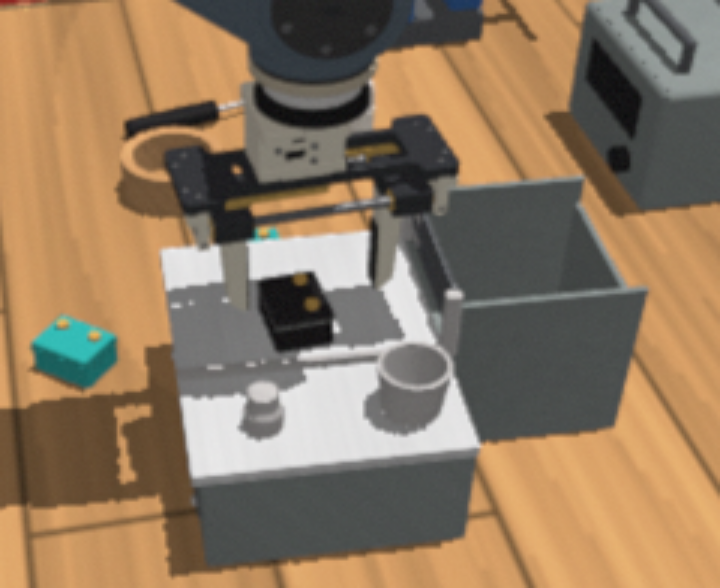

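```bash
python3 - <<'E'
from h import *
s=snapshot("side"); E=np.linalg.inv(s["extrinsics"]);K=s["mtx"]
d=np.array([np.cos(.0542),np.sin(.0542),0]); p=np.array([.5116,.0113,.118])
for q in (p-.0555*d,p+.0555*d,p-.0555*d+[0,-.0075,0],[.5021,.0107,.144]):
    c=K@(E[:3,:3]@q+E[:3,3]); u,v=c[:2]/c[2]; print((u,v),"zoom",(u-220)*3,(v-120)*2.8)
W=cloud(s)
for (u,v) in ((299,227),(297,215),(346,219),(347,205)): print(W[v,u].round(4))
E
```

```text
(np.float64(298.72782193368147), np.float64(237.14959470820813)) zoom 236.1834658010444 328.0188651829827
(np.float64(346.8544812197438), np.float64(228.48859993362075)) zoom 380.5634436592313 303.76807981413805
(np.float64(299.34624380271725), np.float64(239.40376389372258)) zoom 238.03873140815176 334.3305389024232
(np.float64(318.9670682881225), np.float64(224.63255123102346)) zoom 296.9012048643675 292.97114344686565
[ 0.4561 -0.0005  0.155 ]
[0.4529 0.0005 0.1877]
[0.5619 0.0083 0.1515]
[0.5613 0.0046 0.1932]
```

```bash
python3 - <<'E'
from h import *
s=snapshot("side"); W=cloud(s)
for u in (299,):
  for v in range(222,244,2): print(u,v,W[v,u].round(4),s["pixels"][v,u])
for v in range(216,236,2): print(347,v,W[v,347].round(4),s["pixels"][v,347])
go([0.5126,0.0113,0.119],1.6249)
E
```

```text
299 222 [ 0.4563 -0.0014  0.1696] [131 128 116]
299 224 [ 0.456  -0.0026  0.1651] [131 127 116]
299 226 [ 0.4562 -0.0005  0.1578] [132 128 118]
299 228 [ 4.561e-01 -3.000e-04  1.519e-01] [131 127 116]
299 230 [0.4623 0.039  0.1114] [116 115 115]
299 232 [0.4614 0.0344 0.1095] [116 114 114]
299 234 [0.4607 0.0311 0.1066] [117 116 116]
299 236 [0.4589 0.0212 0.1095] [118 118 118]
299 238 [0.458  0.0161 0.1082] [119 118 119]
299 240 [0.4562 0.0059 0.1116] [119 120 120]
299 242 [0.4555 0.0026 0.1087] [121 121 121]
347 216 [0.5628 0.0051 0.1624] [130 126 115]
347 218 [0.5629 0.0044 0.1574] [131 128 117]
347 220 [0.5633 0.0049 0.1512] [131 127 117]
347 222 [0.577  0.0486 0.1069] [187 185 182]
347 224 [0.5746 0.0398 0.1086] [136 135 136]
347 226 [0.5732 0.0343 0.1074] [125 125 126]
347 228 [0.5711 0.0267 0.1082] [120 118 118]
347 230 [0.5695 0.0205 0.1077] [120 120 119]
347 232 [0.5679 0.0144 0.1072] [122 120 121]
347 234 [0.5658 0.0068 0.1082] [120 119 119]
t 3.3167 pos [0.5121 0.0112 0.1192] rot [3.1399e+00 2.0000e-04 1.6249e+00]
travel [0.001 0.015 0.007] rot [0.1  0.01 0.  ]
```

The side depth shows the fingertips ending at about z=0.15, but the reported TCP is 0.119. I'll check this in the wrist view before moving on.

```bash
python3 - <<'E'
from h import *
s=snapshot("wrist"); W=cloud(s); st=sense()
R=Ro.from_euler("xyz",st["tcp_rot"])
T=R.inv().apply((W.reshape(-1,3)-st["position"])).reshape(W.shape)*1000
cv2.imwrite("pics/w3.png",s["pixels"][:,:,::-1])
for n,sl in (("L",(slice(270,470),slice(110,235))),("R",(slice(270,470),slice(415,530)))):
    t=T[sl].reshape(-1,3); t=t[np.isfinite(t[:,0])&(abs(abs(t[:,1])-55)<14)&(abs(t[:,0])<20)]
    print(n,len(t),np.percentile(t,[1,50,99],axis=0).round(1).tolist())
for (u,v) in ((205,285),(215,282),(221,280),(221,300),(200,340),(425,280),(435,285),(450,300)): print((u,v),T[v,u].round(1),W[v,u].round(3))
E
```

```text
L 8759 [[-14.5, -61.7, -122.6], [6.2, -46.9, -82.0], [14.1, -44.9, 9.7]]
R 7247 [[-12.9, 47.5, -118.9], [7.4, 49.5, -75.7], [12.6, 63.9, 9.9]]
(205, 285) [  8.4 -49.9 -38.9] [0.462 0.017 0.158]
(215, 282) [  8.2 -46.5 -35.2] [0.465 0.017 0.154]
(221, 280) [  7.6 -44.8 -31.5] [0.467 0.016 0.151]
(221, 300) [ -1.5 -45.  -33.3] [0.467 0.007 0.152]
(200, 340) [ -2.9 -45.1 -64.7] [0.467 0.006 0.184]
(425, 280) [  7.5  48.1 -31.2] [0.56  0.021 0.15 ]
(435, 285) [  8.9  50.1 -39.9] [0.562 0.023 0.159]
(450, 300) [  9.   51.7 -55. ] [0.563 0.023 0.174]
```

View pics/w3.png

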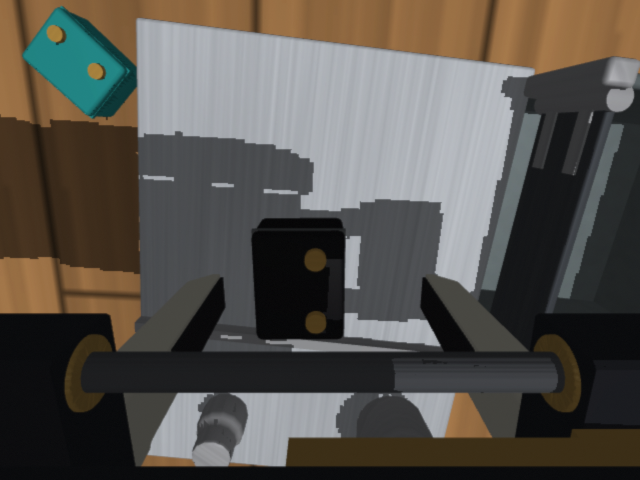

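```bash
python3 - <<'E'
from h import *
s=snapshot("side"); W=cloud(s); st=sense()
R=Ro.from_euler("xyz",st["tcp_rot"])
T=R.inv().apply((W.reshape(-1,3)-st["position"]))*1000
T=T[np.isfinite(T[:,0])&(abs(T[:,0])<70)&(abs(T[:,1])<110)&(T[:,2]<-31)]
for a in range(-105,105,10):
    q=T[(abs(T[:,1]-a)<5)&(T[:,2]>-200)]
    # exclude box stuff (world z<0.17 => tool z>-50) 
    q2=q[q[:,2]<-48]
    if len(q2): print(a,len(q2),"lowest",np.sort(q2[:,2])[-3:].round(0), "x range",q2[:,0].min().round(),q2[:,0].max().round())
E
```

```text
-95 94 lowest [-135. -135. -135.] x range -37.0 33.0
-85 190 lowest [-114. -114. -111.] x range -38.0 35.0
-75 179 lowest [-116. -116. -114.] x range -38.0 34.0
-65 200 lowest [-49. -49. -48.] x range -38.0 31.0
-55 241 lowest [-50. -50. -49.] x range -38.0 29.0
-45 272 lowest [-59. -53. -51.] x range -35.0 30.0
-35 163 lowest [-123. -123. -122.] x range -38.0 35.0
-25 144 lowest [-123. -123. -122.] x range -37.0 -11.0
-15 145 lowest [-123. -123. -122.] x range -37.0 -12.0
-5 136 lowest [-124. -122. -122.] x range -38.0 -13.0
5 125 lowest [-123. -121. -121.] x range -37.0 -16.0
15 86 lowest [-123. -121. -120.] x range -37.0 -10.0
25 60 lowest [-123. -123. -121.] x range -31.0 21.0
35 97 lowest [-123. -122. -122.] x range -33.0 27.0
45 266 lowest [-50. -49. -48.] x range -37.0 27.0
55 238 lowest [-49. -48. -48.] x range -38.0 23.0
65 218 lowest [-69. -67. -64.] x range -38.0 30.0
75 173 lowest [-114. -113. -112.] x range -38.0 35.0
85 149 lowest [-115. -113. -112.] x range -38.0 35.0
95 26 lowest [-152. -135.  -48.] x range -60.0 33.0
```

Both views put the real fingertips 31 mm short of the reported TCP; the body underside is offset by the same amount. Lateral alignment is good to 1–2 mm. I'll trust the images, lower another ~30 mm slowly, and watch the force.

Call:
play_rows --deltas '[{"travel": [0, 0, 0.3], "delta_rot": [0, 0, 0], "fingers": 1}, {"travel": [0, 0, 0.55], "delta_rot": [0, 0, 0], "fingers": 1}, {"travel": [0, 0, 0.7], "delta_rot": [0, 0, 0], "fingers": 1}, {"travel": [0, 0, 0.7], "delta_rot": [0, 0, 0], "fingers": 1}]'

```text
clock: 3.75
position: [0.5107, 0.0113, 0.0957]
tcp_rot: [-3.139, -0.0, 1.625]
contact_force: [-0.5, 0.3, 0.3]
gripper_width: 0.093
```

Call:
play_rows --deltas '[{"travel": [0, 0, 0.15], "delta_rot": [0, 0, 0], "fingers": 1}, {"travel": [0, 0, 0.28], "delta_rot": [0, 0, 0], "fingers": 1}, {"travel": [0, 0, 0.28], "delta_rot": [0, 0, 0], "fingers": 1}, {"travel": [0, 0, 0.28], "delta_rot": [0, 0, 0], "fingers": 1}]'

```text
clock: 4.08
position: [0.5114, 0.0112, 0.0885]
tcp_rot: [-3.141, -0.0, 1.625]
contact_force: [0.0, 0.6, -0.2]
gripper_width: 0.0929
```

```bash
cat > look.py <<'E'
from h import *
import sys
s=snapshot("side"); W=cloud(s); st=sense()
print("t",st["clock"],"pos",st["position"].round(4),"rot",st["tcp_rot"].round(3),"F",st["contact_force"].round(2),"g",st["gripper_width"])
R=Ro.from_euler("xyz",st["tcp_rot"]); T=R.inv().apply((W.reshape(-1,3)-st["position"])).reshape(W.shape)*1000
f=(abs(T[...,0])<14)&(abs(abs(T[...,1])-56)<11)&(T[...,2]<-22)&(T[...,2]>-60)&(s["pixels"].min(-1)>100)
print("lowest tip world z",np.sort(W[f][:,2])[:8].round(4))
cv2.imwrite(f"pics/{sys.argv[1]}.png",cv2.resize(s["pixels"][120:330,220:460],None,fx=3,fy=2.8)[:,:,::-1])
E
python3 look.py s4
```

```text
t 4.1333 pos [0.5115 0.0112 0.0887] rot [ 3.142 -0.     1.625] F [-1.17  0.93  0.6 ] g 0.092858318008493
lowest tip world z [0.1107 0.1107 0.1107 0.1108 0.112  0.1161 0.1173 0.1178]
```

View pics/s4.png

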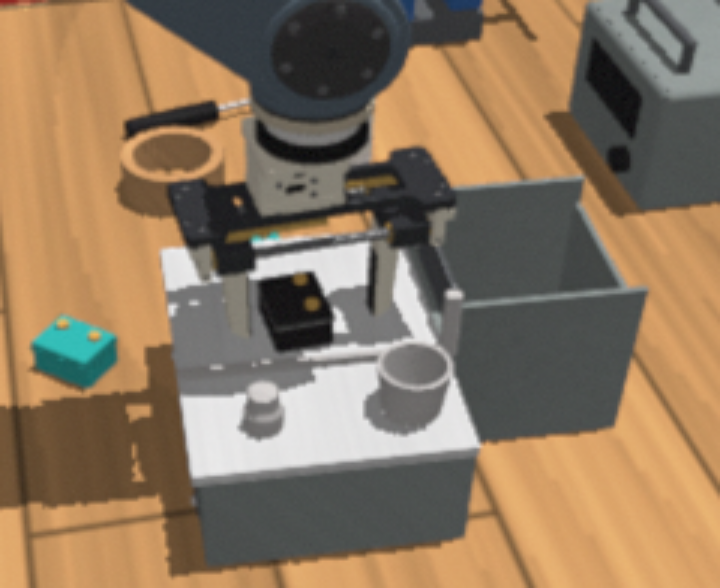

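The fingers now straddle the battery with tips at about z 0.118 (rear finger at (237,330), front at (380,312), battery at (295,310) in the crop) and no contact force. I push along tool +y, first until the front finger meets the flap.

Call:
play_rows --deltas '[{"travel": [0, 0.25, 0], "delta_rot": [0, 0, 0], "fingers": 1}, {"travel": [0, 0.45, 0], "delta_rot": [0, 0, 0], "fingers": 1}, {"travel": [0, 0.65, 0], "delta_rot": [0, 0, 0], "fingers": 1}, {"travel": [0, 0.85, 0], "delta_rot": [0, 0, 0], "fingers": 1}, {"travel": [0, 1.05, 0], "delta_rot": [0, 0, 0], "fingers": 1}]'

```text
clock: 4.55
position: [0.5432, 0.013, 0.0886]
tcp_rot: [-3.141, -0.0, 1.625]
contact_force: [-4.4, 0.1, 4.0]
gripper_width: 0.0928
```

```bash
python3 look.py s5
```

```text
t 4.6 pos [0.5445 0.013  0.0887] rot [3.141 0.    1.625] F [-0.4  -0.14  0.42] g 0.09306633507561902
lowest tip world z [0.1108 0.1109 0.1123 0.1147 0.1155 0.1158 0.1158 0.1167]
```

View pics/s5.png

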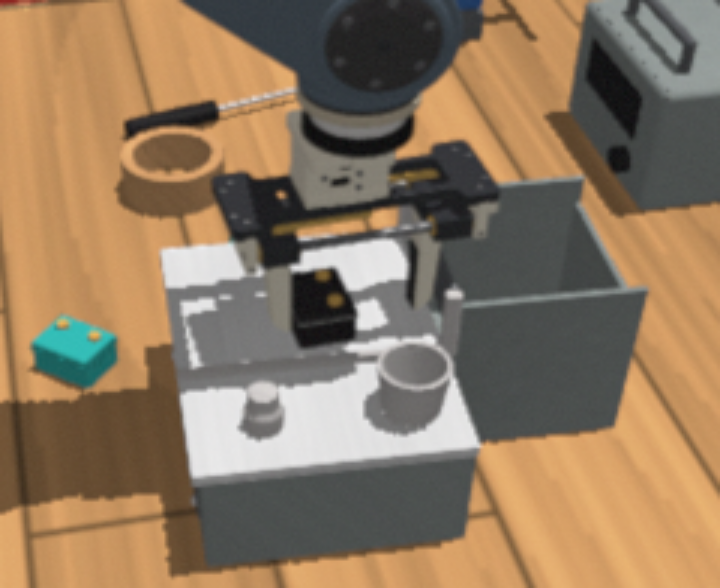

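The battery (at about (325,308) in the crop) is sliding ahead of the rear finger, and the front finger is at the flap. I continue.

Call:
play_rows --deltas '[{"travel": [0, 0.2, 0], "delta_rot": [0, 0, 0], "fingers": 1}, {"travel": [0, 0.4, 0], "delta_rot": [0, 0, 0], "fingers": 1}, {"travel": [0, 0.6, 0], "delta_rot": [0, 0, 0], "fingers": 1}, {"travel": [0, 0.8, 0], "delta_rot": [0, 0, 0], "fingers": 1}, {"travel": [0, 1.0, 0], "delta_rot": [0, 0, 0], "fingers": 1}]'

```text
clock: 5.02
position: [0.5733, 0.0147, 0.0885]
tcp_rot: [-3.141, -0.0, 1.625]
contact_force: [-3.8, 0.2, 1.7]
gripper_width: 0.093
```

```bash
python3 look.py s6
```

```text
t 5.0667 pos [0.5744 0.0147 0.0886] rot [ 3.141 -0.     1.625] F [-2.46  0.04  0.06] g 0.093126154444719
lowest tip world z [0.1108 0.1143 0.1158 0.117  0.1176 0.1193 0.12   0.1208]
```

View pics/s6.png

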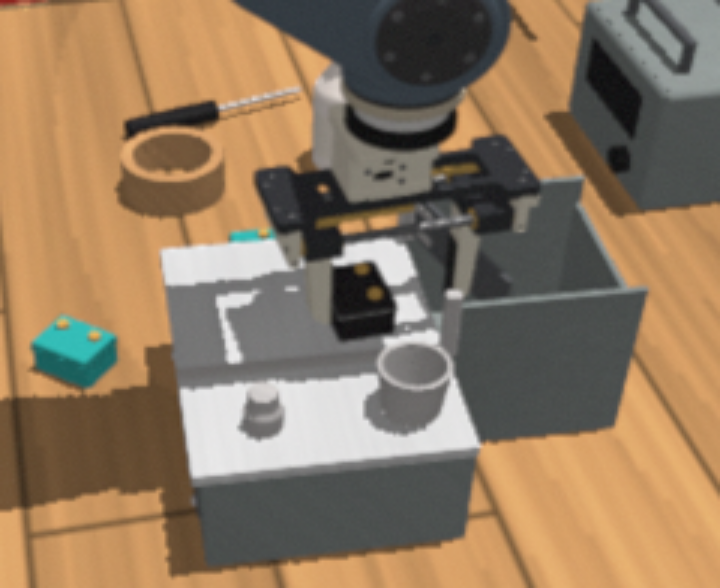

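The flap is opening under the front finger (about 2.5 N), and the battery is still ~55 mm short of the sill. I continue.

Call:
play_rows --deltas '[{"travel": [0, 0.2, 0], "delta_rot": [0, 0, 0], "fingers": 1}, {"travel": [0, 0.4, 0], "delta_rot": [0, 0, 0], "fingers": 1}, {"travel": [0, 0.6, 0], "delta_rot": [0, 0, 0], "fingers": 1}, {"travel": [0, 0.75, 0], "delta_rot": [0, 0, 0], "fingers": 1}, {"travel": [0, 0.75, 0], "delta_rot": [0, 0, 0], "fingers": 1}]'

```text
clock: 5.48
position: [0.5964, 0.0157, 0.0886]
tcp_rot: [3.141, 0.0, 1.625]
contact_force: [-1.5, -1.2, -1.1]
gripper_width: 0.093
```

```bash
python3 look.py s7
```

```text
t 5.5333 pos [0.596  0.0157 0.0886] rot [3.141 0.    1.625] F [-0.18 -1.76  0.2 ] g 0.0929215187408746
lowest tip world z [0.1108 0.1118 0.1142 0.115  0.1172 0.1175 0.118  0.1182]
```

View pics/s7.png

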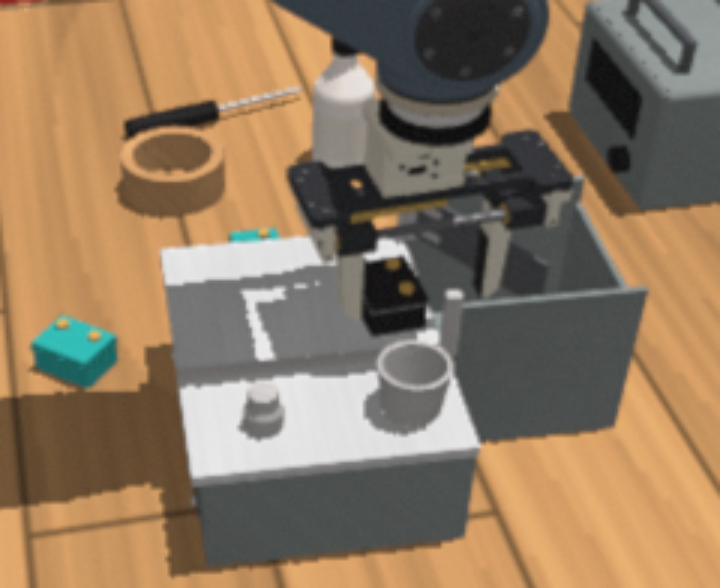

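```bash
cat > bat.py <<'E'
from h import *
yaw=np.deg2rad(-3.46); ex=np.array([np.cos(yaw),np.sin(yaw)]); ey=np.array([-ex[1],ex[0]]); O=np.array([0.608,0.036])
tb=lambda p:np.array([(p[:2]-O)@ex,(p[:2]-O)@ey])*1000
s=snapshot("side"); hsv=cv2.cvtColor(s["pixels"],cv2.COLOR_RGB2HSV)
m=cv2.inRange(hsv,(12,120,90),(35,255,255)); m[:200]=0;m[240:]=0;m[:,:325]=0;m[:,400:]=0
k,l,st,c=cv2.connectedComponentsWithStats(m)
P=[ray(s,*c[i],0.148) for i in range(1,k) if st[i,4]>4]
for p in P: print("stud",p.round(4),tb(p).round(1))
if len(P)==2:
    a,b=tb(P[0]),tb(P[1]); d=a-b; 
    if d[1]<0:d=-d
    print("mid",(a+b)/2,"yaw deg",np.rad2deg(np.arctan2(-d[0],d[1])))
E
python3 bat.py
```

```text
stud [0.5828 0.0769 0.148 ] [-27.6  39.3]
stud [0.5774 0.027  0.148 ] [-30.  -10.8]
stud [ 0.5793 -0.0032  0.148 ] [-26.3 -40.9]
```

Studs at (-30,-11) and (-26,-41) mm put the battery centre at about (-35,-26) with an unchanged 7° turn. It clears the right post by ~12 mm. I continue into the gateway.

Call:
play_rows --deltas '[{"travel": [0, 0.2, 0], "delta_rot": [0, 0, 0], "fingers": 1}, {"travel": [0, 0.4, 0], "delta_rot": [0, 0, 0], "fingers": 1}, {"travel": [0, 0.6, 0], "delta_rot": [0, 0, 0], "fingers": 1}, {"travel": [0, 0.8, 0], "delta_rot": [0, 0, 0], "fingers": 1}, {"travel": [0, 0.95, 0], "delta_rot": [0, 0, 0], "fingers": 1}]'

```text
clock: 6.0
position: [0.6244, 0.0173, 0.0887]
tcp_rot: [-3.141, 0.0, 1.625]
contact_force: [-5.7, -0.2, 3.1]
gripper_width: 0.0928
```

```bash
python3 look.py s8; python3 bat.py
```

```text
t 6.05 pos [0.625  0.0173 0.0887] rot [3.141 0.    1.625] F [-1.48 -0.84  0.41] g 0.09263506738750557
lowest tip world z [0.1107 0.1108 0.1112 0.1114 0.1115 0.1162 0.1164 0.117 ]
stud [0.5427 0.0828 0.148 ] [-68.   42.8]
stud [0.6056 0.0296 0.148 ] [-2.  -6.5]
stud [ 0.6077 -0.002   0.148 ] [  2. -38.]
```

View pics/s8.png

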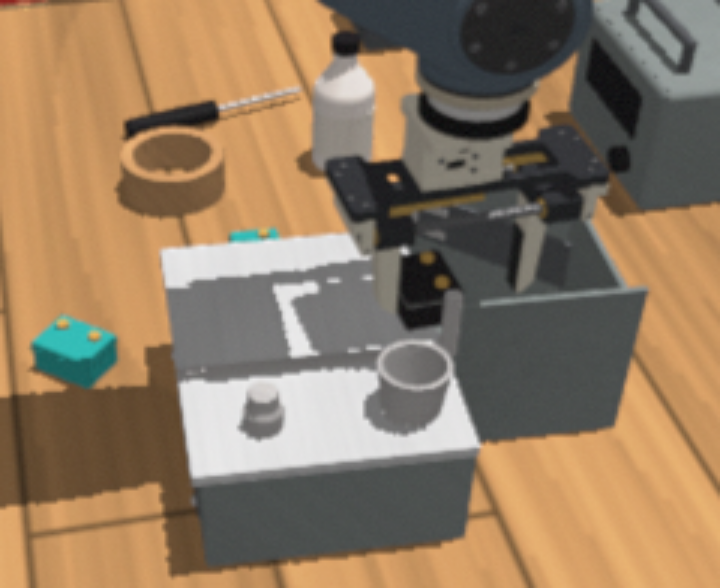

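The battery centre is now ~7 mm short of the sill with the flap well open ahead of it. I push it over the edge and then hold.

Call:
play_rows --deltas '[{"travel": [0, 0.15, 0], "delta_rot": [0, 0, 0], "fingers": 1}, {"travel": [0, 0.3, 0], "delta_rot": [0, 0, 0], "fingers": 1}, {"travel": [0, 0.45, 0], "delta_rot": [0, 0, 0], "fingers": 1}, {"travel": [0, 0.5, 0], "delta_rot": [0, 0, 0], "fingers": 1}, {"travel": [0, 0.5, 0], "delta_rot": [0, 0, 0], "fingers": 1}]'

```text
clock: 6.52
position: [0.6395, 0.0181, 0.0887]
tcp_rot: [3.14, 0.0, 1.625]
contact_force: [-1.5, -0.6, 0.0]
gripper_width: 0.0932
```

```bash
python3 look.py s9; python3 bat.py
```

```text
t 6.5667 pos [0.6394 0.0181 0.0887] rot [3.14  0.    1.625] F [ 0.68 -1.03 -0.32] g 0.09292676634188893
lowest tip world z [0.1108 0.1108 0.1108 0.1111 0.1112 0.1118 0.1155 0.1156]
stud [0.5487 0.0821 0.148 ] [-62.   42.5]
```

View pics/s9.png

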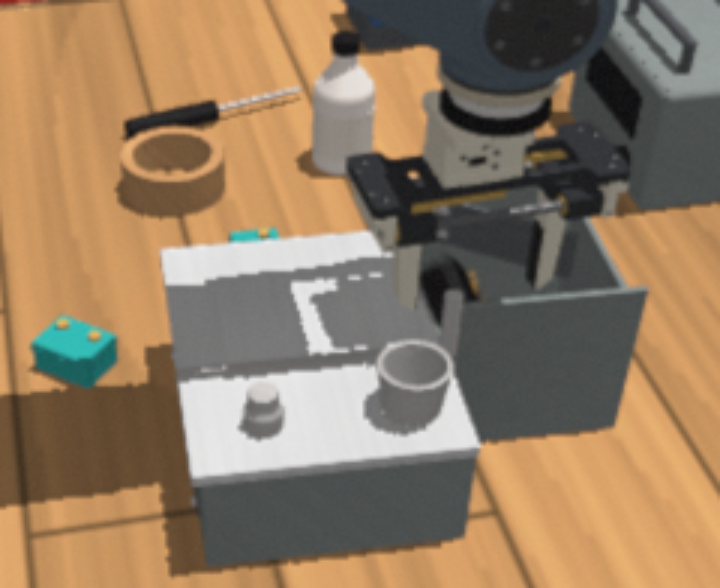

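The battery is tipping over the sill at (450,275). I hold a few rows.

Call:
play_rows --deltas '[{"travel": [0, 0, 0], "delta_rot": [0, 0, 0], "fingers": 1}, {"travel": [0, 0, 0], "delta_rot": [0, 0, 0], "fingers": 1}, {"travel": [0, 0, 0], "delta_rot": [0, 0, 0], "fingers": 1}]'

```text
clock: 6.87
position: [0.6389, 0.018, 0.0887]
tcp_rot: [3.141, 0.0, 1.625]
contact_force: [-0.5, -0.8, -0.2]
gripper_width: 0.0932
```

```bash
python3 look.py s10; python3 - <<'E'
from h import *
s=snapshot("wrist"); cv2.imwrite("pics/w10.png",s["pixels"][:,:,::-1])
s=snapshot("top"); cv2.imwrite("pics/t10.png",cv2.resize(s["pixels"][120:290,260:400],None,fx=4,fy=3.5)[:,:,::-1])
E
```

```text
t 6.9167 pos [0.6389 0.018  0.0888] rot [3.141 0.    1.625] F [-1.79 -0.99 -0.05] g 0.09313383123604502
lowest tip world z [0.1114 0.1123 0.1137 0.1142 0.1168 0.1171 0.1176 0.1184]
```

View pics/s10.png

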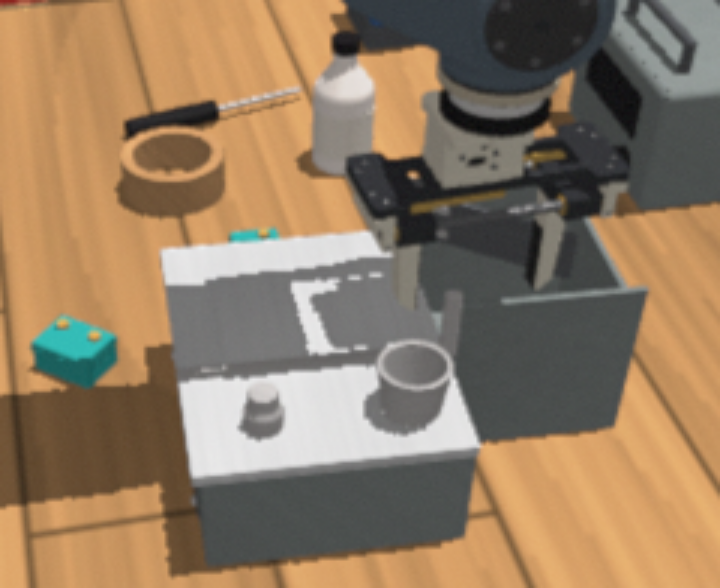

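View pics/w10.png

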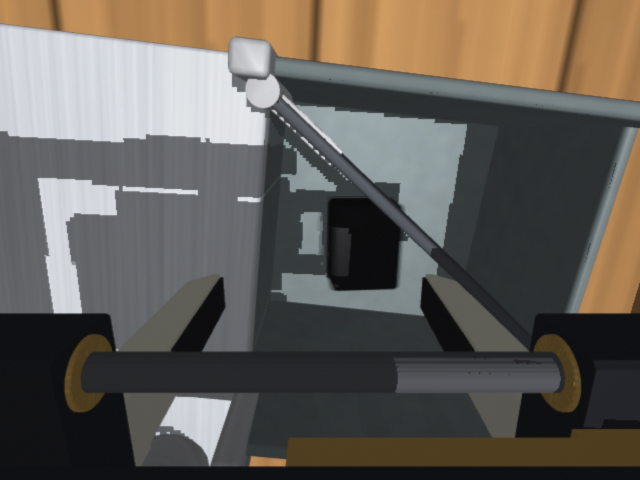

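View pics/t10.png

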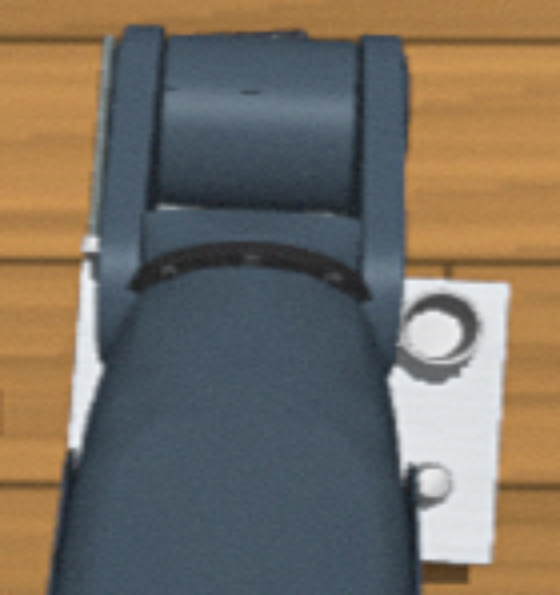

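The battery has dropped. The wrist view shows it on the bay floor at (365,243) with the flap still held open by the front finger. I draw back along the lane so the flap follows shut, then lift.

Call:
play_rows --deltas '[{"travel": [0, -0.4, 0], "delta_rot": [0, 0, 0], "fingers": 1}, {"travel": [0, -0.8, 0], "delta_rot": [0, 0, 0], "fingers": 1}, {"travel": [0, -1.2, 0], "delta_rot": [0, 0, 0], "fingers": 1}, {"travel": [0, -1.6, 0], "delta_rot": [0, 0, 0], "fingers": 1}, {"travel": [0, -2.0, 0], "delta_rot": [0, 0, 0], "fingers": 1}]'

```text
clock: 7.43
position: [0.5781, 0.0149, 0.0886]
tcp_rot: [-3.141, -0.0, 1.625]
contact_force: [-0.4, -1.3, 0.2]
gripper_width: 0.093
```

Call:
play_rows --deltas '[{"travel": [0, -0.4, 0], "delta_rot": [0, 0, 0], "fingers": 1}, {"travel": [0, -0.8, 0], "delta_rot": [0, 0, 0], "fingers": 1}, {"travel": [0, -1.2, 0], "delta_rot": [0, 0, 0], "fingers": 1}, {"travel": [0, -1.6, 0], "delta_rot": [0, 0, 0], "fingers": 1}, {"travel": [0, -1.8, 0], "delta_rot": [0, 0, 0], "fingers": 1}]'

```text
clock: 7.85
position: [0.5238, 0.0121, 0.0887]
tcp_rot: [-3.141, -0.0, 1.625]
contact_force: [0.5, -0.2, -0.7]
gripper_width: 0.0929
```

Call:
play_rows --deltas '[{"travel": [0, 0, -0.8], "delta_rot": [0, 0, 0], "fingers": 1}, {"travel": [0, 0, -1.8], "delta_rot": [0, 0, 0], "fingers": 1}, {"travel": [0, 0, -2.8], "delta_rot": [0, 0, 0], "fingers": 1}, {"travel": [0, 0, -3.8], "delta_rot": [0, 0, 0], "fingers": 1}, {"travel": [0, 0, -4.8], "delta_rot": [0, 0, 0], "fingers": 1}]'

```text
clock: 8.27
position: [0.5249, 0.0121, 0.2343]
tcp_rot: [3.141, -0.0, 1.625]
contact_force: [0.5, -0.2, -0.8]
gripper_width: 0.0928
```

Call:
play_rows --deltas '[{"travel": [0, -1, -1], "delta_rot": [0, 0, 0], "fingers": 1}, {"travel": [0, -2, -1.5], "delta_rot": [0, 0, 0], "fingers": 1}, {"travel": [0, -3, -2], "delta_rot": [0, 0, 0], "fingers": 1}, {"travel": [0, -3, -2], "delta_rot": [0, 0, 0], "fingers": 1}, {"travel": [0, -3, -2], "delta_rot": [0, 0, 0], "fingers": 1}]'

```text
clock: 8.68
position: [0.435, 0.0072, 0.2939]
tcp_rot: [3.139, 0.0, 1.625]
contact_force: [1.1, -0.1, 0.4]
gripper_width: 0.093
```

```bash
python3 - <<'E'
from h import *
yaw=np.deg2rad(-3.46); ex=np.array([np.cos(yaw),np.sin(yaw)]); ey=np.array([-ex[1],ex[0]]); O=np.array([0.608,0.036])
for n,sl in (("side",None),("top",(slice(120,290),slice(260,400))),("wrist",None)):
    s=snapshot(n); im=s["pixels"]; W=cloud(s)
    X=np.stack([(W[...,:2]-O)@ex,(W[...,:2]-O)@ey,W[...,2]],-1)*1000
    f=X[(abs(X[...,1])<55)&(X[...,2]>135)&(X[...,2]<165)&(X[...,0]>-30)&(X[...,0]<110)]
    if len(f)>10: print(n,"flap x med",np.median(f[:,0]),"slope",np.polyfit(f[:,1],f[:,0],1))
    b=X[(X[...,0]>3)&(X[...,0]<130)&(abs(X[...,1])<66)&(X[...,2]>35)&(X[...,2]<90)&(im.max(-1)<45)]
    if len(b)>10: print(n,"bat",len(b),np.median(b,0).round(1),b.min(0).round(),b.max(0).round())
    if sl: im=cv2.resize(im[sl],None,fx=4,fy=3.5)
    cv2.imwrite(f"pics/{n}11.png",im[:,:,::-1])
st=sense();print(st["clock"],st["position"],st["contact_force"])
E
```

```text
side flap x med 1.4275012620368734 slope [-0.00186356  1.82479836]
top flap x med 4.328155102751201 slope [8.27148688e-04 4.91581683e+00]
top bat 167 [ 45.4 -17.3  54.5] [ 35. -41.  35.] [83. 15. 65.]
wrist flap x med 4.169482116061406 slope [-1.83332344e-03  4.41410133e+00]
wrist bat 838 [71.3 -9.9 54.1] [ 34. -40.  35.] [86. 19. 58.]
8.8333 [0.43553888 0.00713745 0.29202468] [ 0.26481879  0.33242455 -0.25705626]
```

View pics/side11.png

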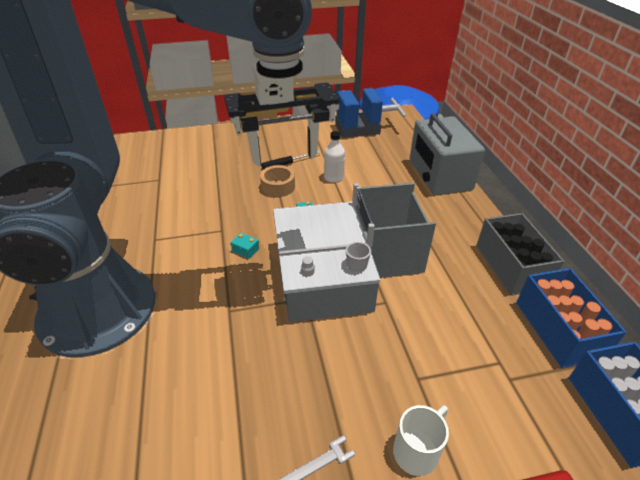

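View pics/top11.png

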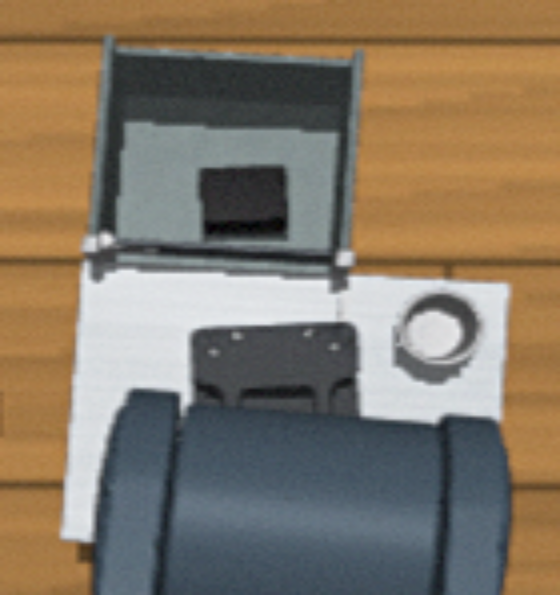

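View pics/wrist11.png

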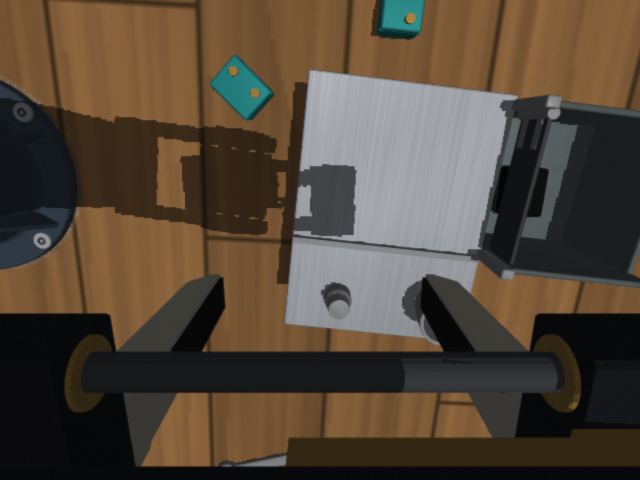

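The views show the flap shut, the battery flat on the bay floor with its top at z≈54 mm, the lane empty, the bystanders in place and the arm clear. I hand in.

```bash
python3 -c "
from plant import *
print(job_done())"
```

```text
the job is handed in; nothing more can be done
None
```

The battery is in the collection box and the flap is shut. I handed the job in at about 8.8 s, and it reports no verdict.

**How it went:** I straddled the battery with the open jaws along its own axis. In one straight push the front finger opened the flap and held it while the rear finger slid the battery through the gateway. I held until the battery had dropped, drew back along the lane so the flap followed shut, then lifted clear.

**Last checks:**
- **Flap:** it is shut, with a measured slope under 0.002 rad in all three views.
- **Battery:** it lies flat on the bay floor at about x 35–85, y −40 to +17 mm in the box frame. Its top is at about z 54 mm, so its centre is near 37 mm.
- **Bystanders:** tin, socket, tape, bottle, driver, spanner and mug look unmoved in the pictures; I did not re-measure their positions.
- **Contact:** the arm is clear and the force reading is about 0.5 N, which is noise.

**Disagreements:**
- **TCP height:** the reported TCP lay about 31 mm below the real fingertips in both the side and wrist depth. I trusted the images and lowered the arm by that amount.
- **Camera offset:** the top and side views disagreed by about 3 mm, mostly in x.
- **Not measured:** I never measured the battery–flap force or the flap's opening angle. I inferred both from the finger geometry and the pictures, where the battery stayed well clear of the flap.

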